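# Move the sample drinks to the new vending display rail in the same order

### The arm

A 6-joint arm with a two-finger parallel gripper is mounted at the origin on the work surface. World frame = base frame: x ahead of the robot, y to its left, z up, the work surface at z = 0. Lengths are in m, angles in rad, forces in N, time in s.
With the tool pointing down it reaches from about 0.25 to 0.775 m from the base axis. Payload 4 kg.
Tool frame: the origin (TCP) lies midway between the tips of the shut fingers; the grasp point (between the pads) lies 19 mm behind it; z points along the fingers, y is the line along which they close (so a half turn about z gives the same grasp; the last joint's range is limited). The gripper opens to 94 mm and grips with 3 to 60 N. Pads are 16 mm wide; open, the fingers measure 119 mm over their backs; the gripper's body (75 mm by 177 mm) begins 78 mm behind the grasp point.
Start: joints at [-1.437, 0.087, 1.371, -0, 1.684, -0.103], TCP at [0.129, -0.535, 0.206] pointing down, gripper open.
Joint ranges: [-3.1, 3.1], [-0.76, 2.03], [0.27, 2.55], [-1.08, 4.22], [0.17, 2.65], [-2.57, 2.57]. Speed limits (rad/s): [2.79, 2.79, 3.14, 3.14, 3.14, 3.14].

### API

Orientations are given as [roll, pitch, yaw] about the fixed x, y, z axes, in that order (R = Rz(yaw) Ry(pitch) Rx(roll)).
In Python, from bench import get_obs, snapshot, close_job gives the robot as it stands. The module is installed in compiled form; this text tells all that it offers.
- The arm moves only by the tool drive_tool, never from a script. Its argument "commands" is a list of rows, each a list of 6 numbers: the shift along the tool's x, y, z in units of 0.04 m (1.0 is 0.04 m), then the turn, a rotation vector about the tool's x, y, z in units of 0.1 rad (1.0 is 0.1 rad). In form: [[dx, dy, dz, wx, wy, wz], ...]. A call has 1 to 20 rows; each row shifts and turns the commanded pose from where the row before left it, along the tool's axes as they then stand; what a row does not reach is not made up. A row lasts 1/8 s, in which the tool goes at most 62.5 mm and 10.7 degrees, less where a joint would pass 70% of its speed; a pose out of reach is approached as far as the arm can. A call with a number of a shift or a turn outside -1 to 1 is refused whole. A call with a gripper value outside its range is refused whole. "gripper" is the closure, from 0 (fully open) to 1 (shut), set as the call begins (left out, the last holds). The fingers move at their own pace and stop on an object; the grip force is fixed at half the most. Time passes only in rows, so rows that do not move let the fingers close. It gives the time, the measured TCP pose, the force, the opening and the grip force at its end, in the units of the state.
- get_obs(): the state, without advancing time (a new reading comes with each control period).
- snapshot(name): name is "scene" or "side" or "wrist"; returns a dict with "image" (480x640x3 uint8, blue, green, red), "range_z" (480x640 float32, m along the optical axis (not along the pixel's ray), 0 where there is no reading), "fx", "fy", "cx", "cy" (pixels), "k1" (the pictures are not rectified: a ray, as slopes to the right and down, at radius r is drawn at 1 + k1 r^2 times it, then the intrinsics apply), "rvec" (rotation vector, rad) and "tvec" (3), from world to camera coordinates, as OpenCV has them. Camera axes: x right, y down, z forward; pixel columns grow to the right and rows downward; lengths in m; the calibration is good to about 2 mm. A picture is of the moment at which its call begins.
- close_job(): hands the job in; it is judged then, once.
The state is a dict: "time": time; "joint_positions": joint angles; "qvel": joint speeds; "joint_torque": joint torques, N m; "tool_pos": TCP position; "ee_rot": TCP orientation; "wrist_force": force on the tool from outside, world axes, zero at the start; "wrist_torque": the same for the moment, N m; "width": finger opening in m; "finger_force": force on a finger pad.
Only numpy, scipy, OpenCV 4.12 (cv2) and the standard library are available. Lean on these libraries where they do the work, as an engineer would, in place of code of your own. Each camera call takes 0.05 s, during which the arm holds its last target. There are 200 camera calls.

### The job

Move the four sample drinks from the plywood rack to the dark steel display rail with the white buttons, one in the middle of each place and in the same order from left to right, so that each still matches its button. Set each one down upright without dropping it or knocking any over, and leave all four standing there.

Things in the scene. Friction and masses are not known exactly. Their poses are not given: they have to be found in the camera images.
- tall_can_mid (a point): Tall drinks can, plain bare aluminium, 62 mm diameter, 115 mm tall (the larger of the two cans), about 0.18 kg. Stands upright at the start on one of the four seats of the old rack. The point is on its axis half-way up; z is up.
- short_can_mid (a point): Short drinks can, plain bare aluminium, 53 mm diameter, 88 mm tall (the smaller of the two cans), about 0.13 kg. Stands upright at the start on one of the four seats of the old rack. The point is on its axis half-way up; z is up.
- bottle_mid (a point): Small clear plastic bottle with a plain paper band and a white screw cap: straight body 60 mm diameter up to 88 mm, then a shoulder, a cap 29 mm wide, 130 mm tall in all; about 0.18 kg. Stands upright at the start on one of the four seats of the old rack. The point is on its axis half-way up; z is up.
- carton_mid (a point): Plain paper-white drinks carton with a gable top: square, 54 x 54 mm, straight sides up to 85 mm, ridge 110 mm high (the ridge runs along its own y); about 0.16 kg. Its sides are roughly in line with the rack (within 0.1 rad). Stands upright at the start on one of the four seats of the old rack. The point is on its axis half-way up; z is up.
- seat_tall_can: The seat on which the tall can stands at the start: a flat round black rubber pad, 68 mm across and 3 mm thick, fixed on the deck of the old rack at one of its four places. It marks where in the row the tall can stood. Origin: centre of its underside, on the deck. The four seats look alike.
- seat_short_can: The seat on which the short can stands at the start: a flat round black rubber pad, 68 mm across and 3 mm thick, fixed on the deck of the old rack at one of its four places. It marks where in the row the short can stood. Origin: centre of its underside, on the deck. The four seats look alike.
- seat_bottle: The seat on which the bottle stands at the start: a flat round black rubber pad, 68 mm across and 3 mm thick, fixed on the deck of the old rack at one of its four places. It marks where in the row the bottle stood. Origin: centre of its underside, on the deck. The four seats look alike.
- seat_carton: The seat on which the carton stands at the start: a flat round black rubber pad, 68 mm across and 3 mm thick, fixed on the deck of the old rack at one of its four places. It marks where in the row the carton stood. Origin: centre of its underside, on the deck. The four seats look alike.
- old_rack: Old rack, holding the drinks: plywood deck 90 (x) x 376 (y) x 14 mm, wooden cross-walls up to 26 mm above the table between four places at y = +135, +45, -45, -135 mm. Fixed, nearer or farther than the rail. Origin: centre of underside, on the table; x away from the robot, y to its left (yaw within 0.1 rad). Drinks stand 17 mm above the table, 90 mm apart: fingers have room across the row.
- display_rail: Empty display rail: dark steel, aluminium cross-walls, four fixed white buttons on a low lip towards the robot. Sizes, origin and axes as the old rack: places at y = +135, +45, -45, -135 mm, each a round black pad 68 mm wide, top 17 mm above the table; cross-walls up to 26 mm. Fixed, yaw within 0.1 rad. The rows are 175 to 220 mm apart at their middles; what lies between is under 15 mm high.
There are look-alikes about, which are no part of the job. What is shaped like the part that bears carton_mid but pink is not meant. Leave any green look-alike of the part that bears tall_can_mid alone.

How it is judged:
By the outcome, as a careful person would: the job done as asked, in the order asked, and still so for the second after the job is handed in, with the robot touching nothing.
It also fails if it takes over 99 s, if anything falls off the work surface, if the arm or the gripper's body presses on something with over 40 N, if the wrist force passes 120 N, or if a joint passes its speed limit or range.

## Working session

There is one attempt and no reset: what is moved stays moved. The work goes in short steps, Python scripts to look and compute and a tool call to move; the robot and the scene stay as the last step left them, time stands still between calls to the robot, and variables do not carry over. Pictures are saved under pics/ and viewed, at most 14 in all, crops included, and the job is handed in when it is done.

Besides the shell and the picture viewer there is one more tool, called after ">>>" as a command line: name --pt "numbers of a row" for each row, then --argument value for the rest. drive_tool: Moves the arm, as the interface text tells. Its arguments: {"type":"object","properties":{"commands":{"type":"array"},"gripper":{"type":"number"}},"required":["commands"]}

```bash
mkdir -p pics; cat > h.py <<'E'
import numpy as np, cv2
from bench import get_obs, snapshot, close_job
def cam(s):
    R=cv2.Rodrigues(np.array(s["rvec"],float))[0]; t=np.array(s["tvec"],float).ravel(); return R,t
def slopes(s,uv):
    uv=np.atleast_2d(np.array(uv,float)); d=np.c_[(uv[:,0]-s["cx"])/s["fx"],(uv[:,1]-s["cy"])/s["fy"]]
    u=d.copy()
    for _ in range(20): u=d/(1+s["k1"]*(u**2).sum(1,keepdims=True))
    return u
def rays(s,uv):
    R,t=cam(s); u=slopes(s,uv); return -R.T@t, np.c_[u,np.ones(len(u))]@R
def onplane(s,uv,z):
    c,d=rays(s,uv); return c+d*((z-c[2])/d[:,2])[:,None]
def bydepth(s,uv):
    uv=np.atleast_2d(uv); c,d=rays(s,uv); z=np.array([s["range_z"][int(v),int(u)] for u,v in uv]); return c+d*z[:,None]
def proj(s,P):
    R,t=cam(s); p=np.atleast_2d(P)@R.T+t; u=p[:,:2]/p[:,2:]; u=u*(1+s["k1"]*(u**2).sum(1,keepdims=True))
    return u*[s["fx"],s["fy"]]+[s["cx"],s["cy"]]
E
python3 - <<'E'
from h import *
for n in("scene","side"):
    s=snapshot(n); cv2.imwrite(f"pics/{n}0.png",s["image"]); R,t=cam(s); print(n,-R.T@t,R[2],s["k1"])
o=get_obs(); print(o)
E
```

```text
scene [1.18766562 0.11277422 0.75864694] [-0.63886037 -0.11897365 -0.76006756] -0.06543287075666705
side [0.18360927 0.43528592 0.76227611] [ 0.48367641 -0.47430344 -0.7355905 ] 0.014111152633978071
{'time': 0.1, 'joint_positions': array([-1.43709689e+00,  8.78671354e-02,  1.37211310e+00, -1.21493628e-05,
        1.68364211e+00, -1.03073289e-01]), 'qvel': array([-9.75938350e-04, -2.03692933e-03, -3.94985278e-03, -8.09720254e-05,
       -1.24599195e-03,  2.70505922e-04]), 'joint_torque': array([ 3.09736490e-03, -3.41250801e+01, -3.03303158e+01,  7.19985645e-02,
        3.04006319e-02, -1.01767328e-04]), 'tool_pos': array([ 0.12894801, -0.53413853,  0.20442382]), 'ee_rot': array([-3.13957250e+00, -1.96825483e-04,  2.36771173e-01]), 'wrist_force': array([ 0.23676508, -0.3128907 , -0.79161696]), 'wrist_torque': array([-0.05656483,  0.03008354, -0.02047478]), 'finger_force': 0.0, 'width': 0.09387727609317285}
```

View pics/scene0.png

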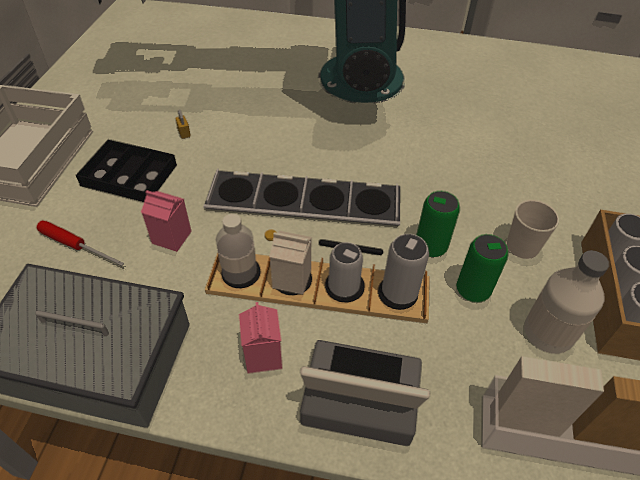

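View pics/side0.png

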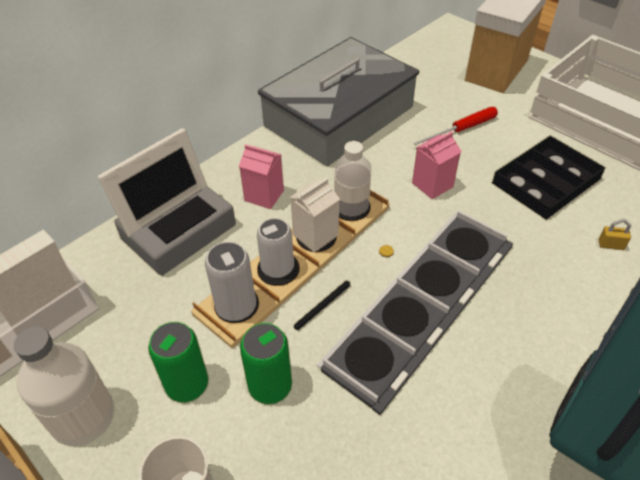

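The scene view shows the plywood rack with, left to right in the picture, the bottle (237,250), white carton (291,262), short can (346,270) and tall can (404,270). Picture right is robot +y. The rail is the strip of four dark pads (236,190) to (373,201).

Look-alikes and choices:
- **Tall can:** the green cans at (439,222) and (482,268) are excluded. The bare one at (404,270) is meant.
- **Carton:** the pink ones at (166,220) and (261,338) are excluded. The white one at (291,262) is meant.
- **Rail:** the black tray at (127,168) has loose buttons and no row of four pads. The rail at (304,196), with buttons on its lip, is meant.

I'll confirm these in one crop and measure.

```bash
cat > m.py <<'E'
from h import *
S=snapshot("scene"); D=snapshot("side")
im=cv2.resize(S["image"][155:335,195:445],None,fx=3.2,fy=3.2,interpolation=cv2.INTER_CUBIC); cv2.imwrite("pics/crop1.png",im[:600,:800])
def pads(s,box,th):
    x0,y0,x1,y1=box; g=cv2.cvtColor(s["image"],cv2.COLOR_BGR2GRAY)
    m=np.zeros_like(g); m[y0:y1,x0:x1]=(g[y0:y1,x0:x1]<th)*255
    m=cv2.morphologyEx(m,cv2.MORPH_OPEN,np.ones((3,3)))
    out=[]
    for c in cv2.findContours(m,cv2.RETR_EXTERNAL,cv2.CHAIN_APPROX_NONE)[0]:
        if cv2.contourArea(c)>300:
            e=cv2.fitEllipse(cv2.convexHull(c)); out.append((e[0][0],e[0][1],cv2.contourArea(c),*e[1]))
    return np.array(out)
for n,s,box in(("scene",S,(200,165,405,230)),("side",D,(320,210,515,410))):
  for th in (35,45,55):
    p=pads(s,box,th); print(n,th); 
    if len(p): print(np.c_[p,onplane(s,p[:,:2],.017)].round(3))
def tri(a,b):
    ca,da=rays(S,a);cb,db=rays(D,b);da=da[0];db=db[0]
    k=np.linalg.lstsq(np.c_[da,-db],cb-ca,rcond=None)[0]; A=ca+k[0]*da;B=cb+k[1]*db
    return (A+B)/2,np.linalg.norm(A-B)
for n,a,b in(("tall top",(409,243),(228,258)),("short top",(347,252),(275,230)),("cap top",(233,219),(354,148)),("ridge mid",(291,238),(315,190)),
  ("pad-",(236,190),(467,243)),("pad+",(373,201),(369,358))): print(n,tri(a,b))
E
python3 m.py
```

```text
scene 35
[[ 3.72594e+02  2.01542e+02  6.50000e+02  2.51900e+01  3.43450e+01
   4.44000e-01  8.40000e-02  1.70000e-02]
 [ 3.26373e+02  1.97559e+02  6.44000e+02  2.52160e+01  3.40900e+01
   4.52000e-01 -5.00000e-03  1.70000e-02]
 [ 2.80555e+02  1.93554e+02  6.32500e+02  2.49650e+01  3.40360e+01
   4.60000e-01 -9.50000e-02  1.70000e-02]
 [ 2.35236e+02  1.89775e+02  6.17500e+02  2.42750e+01  3.41030e+01
   4.68000e-01 -1.84000e-01  1.70000e-02]]
scene 45
[[ 3.72516e+02  2.01433e+02  6.96000e+02  2.60410e+01  3.55530e+01
   4.43000e-01  8.40000e-02  1.70000e-02]
 [ 3.26220e+02  1.97483e+02  6.85500e+02  2.58200e+01  3.53850e+01
   4.52000e-01 -6.00000e-03  1.70000e-02]
 [ 2.80604e+02  1.93464e+02  6.69500e+02  2.54560e+01  3.52890e+01
   4.60000e-01 -9.50000e-02  1.70000e-02]
 [ 2.35250e+02  1.89661e+02  6.48500e+02  2.49220e+01  3.53870e+01
   4.68000e-01 -1.85000e-01  1.70000e-02]]
scene 55
[[ 3.72975e+02  2.01475e+02  8.40000e+02  3.10460e+01  4.67140e+01
   4.43000e-01  8.50000e-02  1.70000e-02]
 [ 3.27398e+02  1.98348e+02  7.83500e+02  2.82060e+01  4.48890e+01
   4.54000e-01 -3.00000
[... 976 characters left out ...]
890e+01
   4.58000e-01 -9.40000e-02  1.70000e-02]
 [ 4.66868e+02  2.43566e+02  9.80500e+02  3.07390e+01  4.24920e+01
   4.66000e-01 -1.84000e-01  1.70000e-02]]
tall top (array([0.63782797, 0.1555052 , 0.13406476]), np.float64(0.0018356888329808107))
short top (array([0.65026632, 0.0620185 , 0.10482768]), np.float64(0.0014587546412670744))
cap top (array([ 0.65727729, -0.11703234,  0.14756742]), np.float64(0.0010375617899636034))
ridge mid (array([ 0.65447804, -0.02658015,  0.12160157]), np.float64(0.0012104110459401503))
pad- (array([ 0.46669706, -0.18449179,  0.01594834]), np.float64(0.002556396382812102))
pad+ (array([0.44176822, 0.08430353, 0.01696779]), np.float64(0.0007169404677709222))
```

View pics/crop1.png

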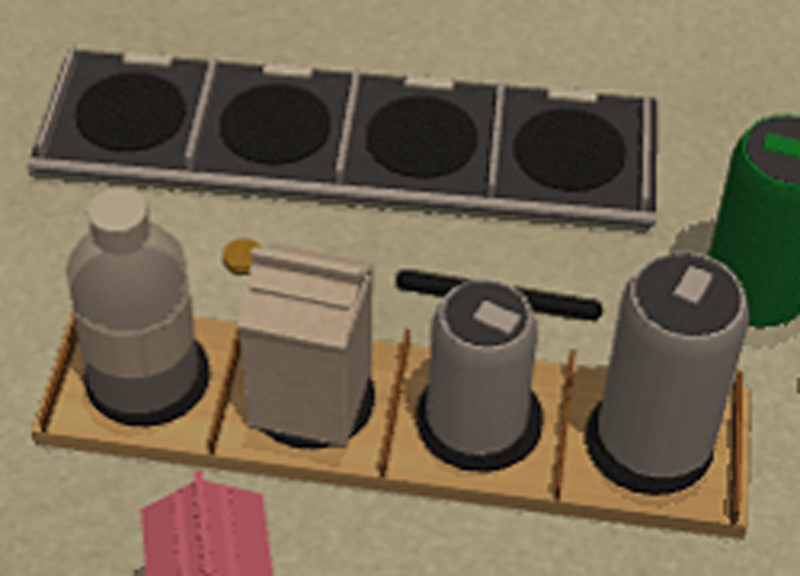

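The crop confirms the bare tall can, short can, white carton and bottle on the plywood, and the empty rail with four buttons on its far (robot-side) lip. Next I turn the gripper so it closes across the row, then go above both rows for a closer look.

>>> drive_tool --pt "0 0 -0.2 0 0 -1" --pt "0 0 -0.2 0 0 -1" --pt "0 0 -0.2 0 0 -1" --pt "0 0 -0.2 0 0 -1" --pt "0 0 -0.2 0 0 -1" --pt "0 0 -0.2 0 0 -1" --pt "0 0 -0.2 0 0 -1" --pt "0 0 -0.2 0 0 -1" --pt "0 0 -0.2 0 0 -1" --pt "0 0 -0.2 0 0 -1" --pt "0 0 -0.2 0 0 -1" --pt "0 0 -0.2 0 0 -1" --pt "0 0 -0.2 0 0 -1" --pt "0 0 -0.2 0 0 -1" --pt "0 0 0 0 0 -0.2" --gripper 0

```text
time: 2.08
tool_pos: [0.129, -0.5349, 0.318]
ee_rot: [3.142, 0.001, 1.657]
wrist_force: [0.2, 0.8, 0.5]
width: 0.0942
finger_force: 0.0
```

>>> drive_tool --pt "0.8 0.75 0 0 0 0" --pt "0.8 0.75 0 0 0 0" --pt "0.8 0.75 0 0 0 0" --pt "0.8 0.75 0 0 0 0" --pt "0.8 0.75 0 0 0 0" --pt "0.8 0.75 0 0 0 0" --pt "0.8 0.75 0 0 0 0" --pt "0.8 0.75 0 0 0 0" --pt "0.8 0.75 0 0 0 0" --pt "0.8 0.75 0 0 0 0" --pt "0.8 0.75 0 0 0 0" --pt "0.8 0.75 0 0 0 0" --pt "0.8 0.75 0 0 0 0" --pt "0.8 0.75 0 0 0 0" --pt "0.8 0.75 0 0 0 0" --pt "0.4 0.3 0 0 0 0" --pt "0 0 0 0 0 0"

```text
time: 4.2
tool_pos: [0.5467, -0.0003, 0.3167]
ee_rot: [-3.14, 0.0, 1.658]
wrist_force: [0.4, -0.7, -0.7]
width: 0.0941
finger_force: 0.0
```

```bash
python3 - <<'E'
from h import *
s=snapshot("wrist"); cv2.imwrite("pics/w1.png",s["image"]); R,t=cam(s); print(-R.T@t,R.round(2)); o=get_obs(); print(o['tool_pos'],o['ee_rot'],o['joint_positions'])
S=snapshot("scene")
print("obstacle tops", bydepth(S,[(439,200),(487,248),(262,312),(165,200),(364,378),(380,350),(593,264)]).round(3))
E
```

```text
[0.54099486 0.07281011 0.49417746] [[ 1.    0.09 -0.  ]
 [ 0.08 -0.96  0.25]
 [ 0.02 -0.25 -0.97]]
[ 0.54634501 -0.0011857   0.31714434] [-3.14043564e+00  6.76573782e-04  1.65663965e+00] [-1.05383271e-01  8.58084236e-02  1.15273065e+00 -9.35626003e-04
  1.90406078e+00 -1.91531826e-01]
obstacle tops [[ 0.519  0.197  0.12 ]
 [ 0.606  0.277  0.116]
 [ 0.785 -0.039  0.104]
 [ 0.603 -0.259  0.105]
 [ 0.882  0.119  0.154]
 [ 0.752  0.138  0.   ]
 [ 0.671  0.404  0.189]]
```

View pics/w1.png

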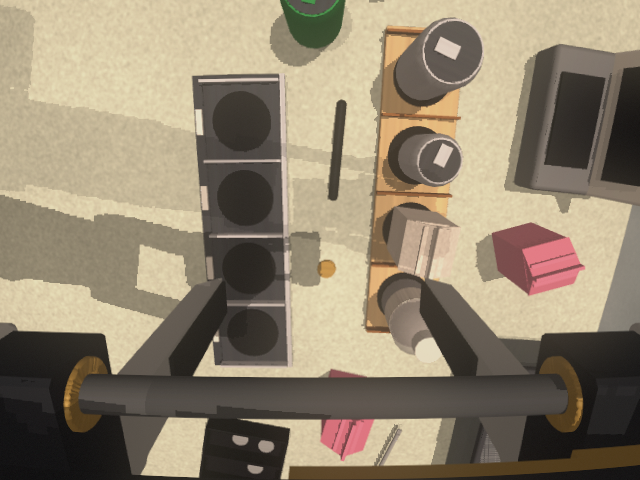

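The wrist view shows the rail pads at (241,121), (245,197), (248,268) and (252,332). The tops are: tall can (452,50), short can (439,160), carton ridge (430,250) and cap (428,348). I'll now measure with the wrist range data and compare it with the triangulated values.

```bash
cat > w.py <<'E'
from h import *
def cloud(s):
    v,u=np.mgrid[0:480,0:640]; uv=np.c_[u.ravel(),v.ravel()]; c,d=rays(s,uv); z=s["range_z"].ravel(); P=c+d*z[:,None]; P[z<=0]=np.nan; return P,uv
def top(P,xy,zlo,zhi,r=.045):
    k=(np.hypot(P[:,0]-xy[0],P[:,1]-xy[1])<r)&(P[:,2]>zlo)&(P[:,2]<zhi); return P[k]
E
python3 - <<'E'
from w import *
s=snapshot("wrist"); P,uv=cloud(s)
for n,xy,h in(("tall",(.638,.1555),.132),("short",(.650,.062),.105),("bottle",(.657,-.117),.147),("carton",(.6545,-.0266),.127)):
    lo=.098 if n=="carton" else h-.008
    Q=top(P,xy,lo,h+.012)
    if n!="carton": Q=Q[Q[:,2]>np.percentile(Q[:,2],95)-.008]
    c,r=cv2.minEnclosingCircle(Q[:,:2].astype(np.float32)*1000); q=cv2.minAreaRect(Q[:,:2].astype(np.float32)*1000)
    print(n,len(Q),"z",np.percentile(Q[:,2],[50,95]).round(4),"circ",np.round(c,1),round(r,1),"rect",np.round(q[0],1),np.round(q[1],1),round(q[2],2),"mean",Q.mean(0).round(4))
g=cv2.cvtColor(s["image"],cv2.COLOR_BGR2GRAY)
for th in(35,42):
  m=np.zeros_like(g); m[70:370,200:290]=(g[70:370,200:290]<th)*255; m=cv2.morphologyEx(m,cv2.MORPH_OPEN,np.ones((5,5)))
  for c in cv2.findContours(m,cv2.RETR_EXTERNAL,cv2.CHAIN_APPROX_NONE)[0]:
    if cv2.contourArea(c)>800:
        e=cv2.fitEllipse(cv2.convexHull(c)); print(th,np.round(e[0],1),np.round(e[1],1),"z",bydepth(s,[e[0]])[0].round(4),onplane(s,[e[0]],.017)[0].round(4))
# plywood deck yaw
hsv=cv2.cvtColor(s["image"],cv2.COLOR_BGR2HSV); print(hsv[75,392],hsv[150,384],hsv[0,600])
E
```

```text
tall 3550 z [0.1309 0.1325] circ [644.1 155.8] 29.4 rect [643.7 155.6] [55.7 57.9] 42.22 mean [0.6433 0.1556 0.1306]
short 1899 z [0.1037 0.1055] circ [654.5  62.6] 24.6 rect [654.1  62.7] [47.6 47.3] 46.04 mean [0.653  0.063  0.1034]
bottle 540 z [0.145  0.1463] circ [ 660.9 -118.3] 14.8 rect [ 658.9 -119.8] [22.7 28.8] 35.06 mean [ 0.6589 -0.1179  0.1447]
carton 2872 z [0.1099 0.125 ] circ [658.  -26.5] 38.5 rect [657.9 -26.5] [54.7 56.5] 87.04 mean [ 0.6547 -0.0247  0.1105]
42 [210.9 319.3] [22.4 71.6] z [ 0.4998 -0.0052  0.343 ] [ 0.4127 -0.1697  0.017 ]
42 [241.7 267.2] [31.3 49.2] z [ 0.4509 -0.0946  0.0148] [ 0.4513 -0.0939  0.017 ]
[ 16 108 134] [ 16 120 221] [ 20  59 215]
```

>>> drive_tool --pt "0.74 0.55 0.5 0 0 0" --pt "0.74 0.55 0.5 0 0 0" --pt "0.74 0.54 0.5 0 0 0" --pt "0.74 0.54 0.5 0 0 0" --pt "0.74 0.54 0.5 0 0 0" --pt "0 0 0 0 0 0" --pt "0 0 0 0 0 0"

```text
time: 5.22
tool_pos: [0.6423, 0.1544, 0.2184]
ee_rot: [3.141, 0.001, 1.655]
wrist_force: [-0.6, -0.3, 0.7]
width: 0.0941
finger_force: 0.0
```

```bash
python3 - <<'E'
from w import *
s=snapshot("wrist"); cv2.imwrite("pics/w2.png",s["image"]); P,uv=cloud(s)
o=get_obs(); print(o['tool_pos'],o['ee_rot'])
for n,xy,h in(("tall",(.642,.1555),.132),("short",(.652,.062),.105)):
    Q=top(P,xy,h-.008,h+.006)
    if len(Q)<50: print(n,len(Q)); continue
    c,r=cv2.minEnclosingCircle(Q[:,:2].astype(np.float32)*1000); print(n,len(Q),np.round(c,1),round(r,1),Q.mean(0).round(4),np.percentile(Q[:,2],95))
Q=top(P,(.656,-.026),.12,.135)
if len(Q)>50: print("ridge",len(Q),Q.mean(0),cv2.fitLine(Q[:,:2].astype(np.float32),cv2.DIST_HUBER,0,.01,.01).ravel())
E
```

```text
[0.64252953 0.15432981 0.21912033] [3.13949528e+00 5.89922565e-04 1.65485323e+00]
tall 5171 [644.9 156.9] 29.4 [0.6445 0.1587 0.1305] 0.1322763366318047
short 2482 [654.9  63.7] 24.9 [0.6544 0.0657 0.1032] 0.10513957614061593
ridge 218 [ 0.65814511 -0.01641671  0.12448156] [ 0.05142239  0.998677    0.6580256  -0.01813507]
```

View pics/w2.png

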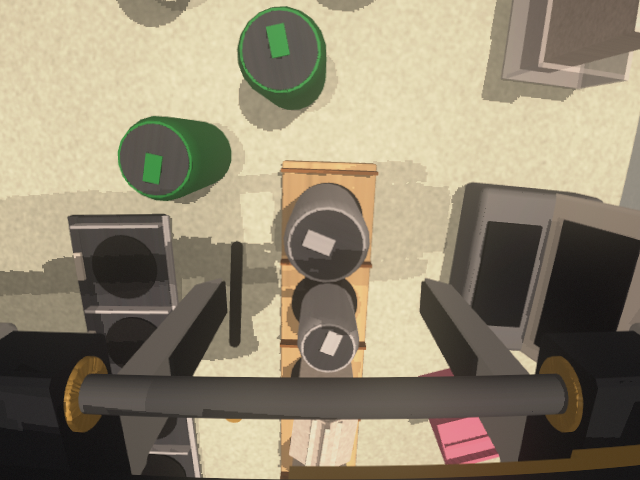

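The wrist view is centred over the bare tall can (327,240). The two green cans at (280,50) and (157,158) are well clear. Now down onto the can and grip.

>>> drive_tool --pt "0.05 0.04 0.7 0 0 0" --pt "0 0 0.7 0 0 0" --pt "0 0 0.7 0 0 0" --pt "0 0 0.7 0 0 0" --pt "0 0 0.7 0 0 0" --pt "0 0 0.6 0 0 0" --pt "0 0 0 0 0 0" --pt "0 0 0 0 0 0"

```text
time: 6.28
tool_pos: [0.6449, 0.1574, 0.0559]
ee_rot: [3.138, -0.0, 1.656]
wrist_force: [-0.1, 0.5, 0.4]
width: 0.0943
finger_force: 0.0
```

>>> drive_tool --pt "0 0 0 0 0 0" --pt "0 0 0 0 0 0" --pt "0 0 0 0 0 0" --pt "0 0 0 0 0 0" --pt "0 0 0 0 0 0" --pt "0 0 0 0 0 0" --gripper 1

```text
time: 7.02
tool_pos: [0.6441, 0.1582, 0.0537]
ee_rot: [3.141, 0.0, 1.657]
wrist_force: [0.4, 0.1, 1.7]
width: 0.0619
finger_force: 30.0
```

>>> drive_tool --pt "0 0 -0.4 0 0 0" --pt "0 0 -0.6 0 0 0" --pt "0 0 -0.5 0 0 0" --pt "-0.08 -0.3 0 0 0 0" --pt "-0.16 -0.65 0 0 0 0" --pt "-0.18 -0.7 0 0 0 0" --pt "-0.18 -0.7 0 0 0 0" --pt "-0.18 -0.7 0 0 0 0" --pt "-0.18 -0.7 0 0 0 0" --pt "-0.18 -0.7 0 0 0 0" --pt "-0.16 -0.5 0 0 0 0" --pt "-0.06 -0.24 0 0 0 0" --pt "0 0 0.5 0 0 0" --pt "0 0 0.5 0 0 0" --pt "0 0 0 0 0 0" --pt "0 0 0 0 0 0"

```text
time: 9.02
tool_pos: [0.442, 0.0861, 0.0739]
ee_rot: [3.141, 0.0, 1.657]
wrist_force: [0.1, 0.2, -1.6]
width: 0.0625
finger_force: 30.0
```

```bash
python3 - <<'E'
from w import *
o=get_obs(); print(o['tool_pos'],o['ee_rot'],o['width'],o['finger_force'])
for n in("wrist","side"):
    s=snapshot(n); P,uv=cloud(s); Q=top(P,(.4425,.0845),.14,.165,.037); Q=Q[Q[:,2]>np.percentile(Q[:,2],95)-.008]
    c,r=cv2.minEnclosingCircle(Q[:,:2].astype(np.float32)*1000); print(n,len(Q),np.round(c,1),round(r,1),np.percentile(Q[:,2],95))
    cv2.imwrite(f"pics/p_{n}.png",s["image"])
    g=cv2.cvtColor(s["image"],cv2.COLOR_BGR2GRAY)
E
```

```text
[0.4419694  0.08613032 0.07391347] [3.14099623e+00 4.68197688e-05 1.65683851e+00] 0.06251893273397627 29.998776903084945
wrist 18227 [442.1  89.3] 36.0 0.15256132742335368
side 713 [446.4  91.3] 31.3 0.15662658146176087
```

View pics/p_wrist.png

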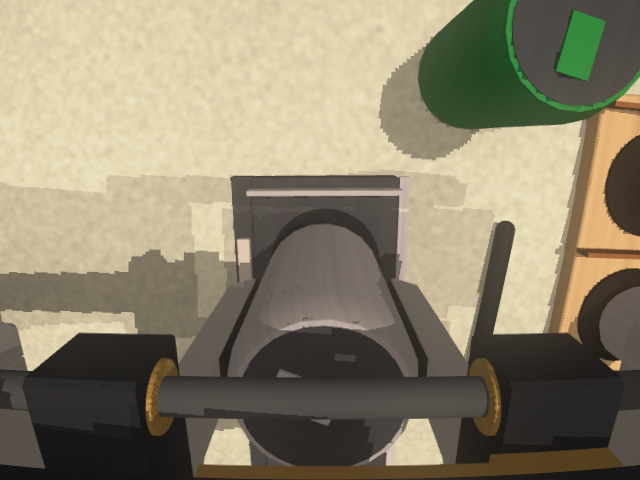

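The wrist view shows the can upright between the fingers, centred over the rail pad (column 327 for both). Lower and release.

>>> drive_tool --pt "0 0 0.25 0 0 0" --pt "0 0 0.15 0 0 0" --pt "0 0 0.08 0 0 0" --pt "0 0 0 0 0 0" --pt "0 0 0 0 0 0"

```text
time: 9.75
tool_pos: [0.4417, 0.0861, 0.0542]
ee_rot: [3.141, 0.0, 1.657]
wrist_force: [0.7, -0.6, -2.0]
width: 0.0618
finger_force: 30.0
```

>>> drive_tool --pt "0 0 0.02 0 0 0" --pt "0 0 0 0 0 0" --pt "0 0 0 0 0 0"

```text
time: 10.12
tool_pos: [0.4418, 0.0861, 0.0537]
ee_rot: [3.141, 0.0, 1.657]
wrist_force: [0.6, 0.7, -0.8]
width: 0.0621
finger_force: 30.0
```

>>> drive_tool --pt "0 0 0 0 0 0" --pt "0 0 0 0 0 0" --pt "0 0 0 0 0 0" --pt "0 0 0 0 0 0" --pt "0 0 -0.4 0 0 0" --pt "0 0 -0.7 0 0 0" --pt "0 0 -0.7 0 0 0" --pt "0 0 -0.7 0 0 0" --gripper 0

```text
time: 11.12
tool_pos: [0.4419, 0.0861, 0.1557]
ee_rot: [3.14, 0.0, 1.657]
wrist_force: [-0.9, -0.3, 0.4]
width: 0.0939
finger_force: 0.0
```

>>> drive_tool --pt "-0.1 0.4 -0.2 0 0 0" --pt "-0.14 0.7 0 0 0 0" --pt "-0.14 0.7 0 0 0 0" --pt "-0.13 0.7 0 0 0 0" --pt "-0.13 0.7 0 0 0 0" --pt "-0.13 0.7 0 0 0 0" --pt "-0.13 0.7 0 0 0 0" --pt "-0.13 0.62 0 0 0 0" --pt "0 0 0 0 0 0" --pt "0 0 0 0 0 0"

```text
time: 12.38
tool_pos: [0.6527, 0.0631, 0.162]
ee_rot: [-3.141, -0.0, 1.657]
wrist_force: [0.3, 0.4, 0.5]
width: 0.0938
finger_force: 0.0
```

```bash
cat > chk.py <<'E'
from w import *
import sys
def circ(P,xy,h,r0=.045):
    Q=top(P,xy,h-.008,h+.006,r0)
    if len(Q)<40: return len(Q)
    c,r=cv2.minEnclosingCircle(Q[:,:2].astype(np.float32)*1000); return len(Q),np.round(c,1),round(r,1),Q.mean(0).round(4),np.percentile(Q[:,2],95).round(4)
o=get_obs(); print(o['tool_pos'],o['ee_rot'],o['width'],o['time'])
for n in("wrist","scene","side"):
    s=snapshot(n); P,uv=cloud(s)
    cv2.imwrite(f"pics/{sys.argv[1]}_{n}.png",s["image"])
    for k,xy,h in(("tall@rail",(.4425,.0845),.132),("short@rail",(.4505,-.005),.105),("bottle@rail",(.467,-.1845),.147),("tall@rack",(.644,.156),.132),("short@rack",(.6535,.063),.105),("bottle@rack",(.66,-.118),.147)):
        print(n,k,circ(P,xy,h))
    for k,xy in(("carton@rack",(.657,-.0266)),("carton@rail",(.459,-.0945))):
        Q=top(P,xy,.12,.135)
        if len(Q)>40: print(n,k,len(Q),"ridge",Q.mean(0).round(4),cv2.fitLine(Q[:,:2].astype(np.float32),cv2.DIST_HUBER,0,.01,.01).ravel()[:2])
E
python3 chk.py a
```

```text
[0.65273863 0.06307755 0.16201708] [-3.14147317e+00 -3.08682587e-05  1.65687288e+00] 0.09383188880245663 12.375
wrist tall@rail (610, array([464.2,  82.4]), 20.1, array([0.4688, 0.0829, 0.1268]), np.float64(0.1301))
wrist short@rail 0
wrist bottle@rail 0
wrist tall@rack 0
wrist short@rack (4485, array([654.4,  62.7]), 24.9, array([0.6542, 0.0645, 0.1034]), np.float64(0.1053))
wrist bottle@rack 0
wrist carton@rack 229 ridge [ 0.6579 -0.0294  0.1246] [0.03943179 0.9992223 ]
scene tall@rail (331, array([444.5,  85.4]), 28.3, array([0.4497, 0.0957, 0.1324]), np.float64(0.1357))
scene short@rail 0
scene bottle@rail 0
scene tall@rack 0
scene short@rack (531, array([655.7,  61.6]), 25.5, array([0.663 , 0.0623, 0.105 ]), np.float64(0.1086))
scene bottle@rack (271, array([ 661.4, -117.2]), 15.0, array([ 0.6634, -0.1164,  0.147 ]), np.float64(0.1503))
scene carton@rack 206 ridge [ 0.6584 -0.0276  0.1253] [0.04850101 0.9988231 ]
side tall@rail (1577, array([440.1,  85.1]), 30.4, array([0.4382, 0.0878, 0.1327]), np.float64(0.1358))
side short@rail 0
side bottle@rail 0
side tall@rack 0
side short@rack (763, array([651.6,  63.3]), 25.9, array([0.6489, 0.0649, 0.1055]), np.float64(0.1089))
side bottle@rack (245, array([ 658.9, -118. ]), 15.6, array([ 0.6575, -0.1163,  0.147 ]), np.float64(0.1501))
side carton@rack 151 ridge [ 0.655  -0.0323  0.1254] [0.02514236 0.99968386]
```

The tall can stands at (0.442, 0.085), centred on its pad. Next the short can.

>>> drive_tool --pt "0 0.03 0.5 0 0 0" --pt "0 0 0.7 0 0 0" --pt "0 0 0.7 0 0 0" --pt "0 0 0.6 0 0 0" --pt "0 0 0.4 0 0 0" --pt "0 0 0 0 0 0" --pt "0 0 0 0 0 0"

```text
time: 13.4
tool_pos: [0.655, 0.0631, 0.0465]
ee_rot: [3.14, 0.0, 1.657]
wrist_force: [0.0, -0.4, 1.0]
width: 0.0941
finger_force: 0.0
```

>>> drive_tool --pt "0 0 0 0 0 0" --pt "0 0 0 0 0 0" --pt "0 0 0 0 0 0" --pt "0 0 0 0 0 0" --pt "0 0 0 0 0 0" --pt "0 0 0 0 0 0" --gripper 1

```text
time: 14.15
tool_pos: [0.6544, 0.063, 0.0455]
ee_rot: [-3.141, 0.0, 1.657]
wrist_force: [-0.0, -0.7, 1.4]
width: 0.0526
finger_force: 30.0
```

>>> drive_tool --pt "0 0 -0.4 0 0 0" --pt "0 0 -0.6 0 0 0" --pt "0 0 -0.5 0 0 0" --pt "-0.08 -0.3 0 0 0 0" --pt "-0.16 -0.65 0 0 0 0" --pt "-0.17 -0.7 0 0 0 0" --pt "-0.17 -0.7 0 0 0 0" --pt "-0.17 -0.7 0 0 0 0" --pt "-0.16 -0.7 0 0 0 0" --pt "-0.16 -0.7 0 0 0 0" --pt "-0.12 -0.53 0 0 0 0" --pt "-0.06 -0.24 0 0 0 0" --pt "0 0 0.5 0 0 0" --pt "0 0 0.6 0 0 0" --pt "0 0 0.25 0 0 0" --pt "0 0 0.1 0 0 0" --pt "0 0 0 0 0 0" --pt "0 0 0 0 0 0"

```text
time: 16.4
tool_pos: [0.4514, -0.0048, 0.0483]
ee_rot: [3.14, 0.0, 1.657]
wrist_force: [0.6, -0.6, -2.2]
width: 0.0528
finger_force: 30.0
```

>>> drive_tool --pt "0 -0.02 0.05 0 0 0" --pt "0 0 0.02 0 0 0" --pt "0 0 0 0 0 0" --pt "0 0 0 0 0 0"

```text
time: 16.9
tool_pos: [0.4501, -0.0048, 0.0454]
ee_rot: [3.141, 0.0, 1.657]
wrist_force: [-1.9, 0.3, 5.8]
width: 0.0528
finger_force: 30.0
```

>>> drive_tool --pt "0 0 0 0 0 0" --pt "0 0 0 0 0 0" --pt "0 0 0 0 0 0" --pt "0 0 0 0 0 0" --pt "0 0 -0.4 0 0 0" --pt "0 0 -0.8 0 0 0" --pt "0 0 -0.9 0 0 0" --pt "0 0 -0.8 0 0 0" --gripper 0

```text
time: 17.9
tool_pos: [0.4503, -0.0048, 0.1634]
ee_rot: [3.139, 0.001, 1.657]
wrist_force: [0.8, -0.2, 0.1]
width: 0.0936
finger_force: 0.0
```

>>> drive_tool --pt "-0.1 0.4 -0.2 0 0 0" --pt "-0.13 0.7 0 0 0 0" --pt "-0.13 0.7 0 0 0 0" --pt "-0.13 0.7 0 0 0 0" --pt "-0.13 0.7 0 0 0 0" --pt "-0.13 0.7 0 0 0 0" --pt "-0.13 0.7 0 0 0 0" --pt "-0.13 0.5 0 0 0 0" --pt "0 0 0 0 0 0.7" --pt "0 0 0 0 0 0.6" --pt "0 0 0 0 0 0" --pt "0 0 0 0 0 0"

```text
time: 19.4
tool_pos: [0.6567, -0.0275, 0.1694]
ee_rot: [3.141, 0.0, 1.528]
wrist_force: [0.3, -0.3, -0.1]
width: 0.0941
finger_force: 0.0
```

```bash
python3 chk.py b | grep -v "rack [0-9]*$"
```

```text
[ 0.65672508 -0.02748787  0.16937024] [3.14080100e+00 1.85075145e-04 1.52765661e+00] 0.09412814539170358 19.4
wrist tall@rail 0
wrist short@rail (2969, array([453.9,  -4.5]), 24.6, array([ 0.4592, -0.0048,  0.103 ]), np.float64(0.1053))
wrist bottle@rail 0
wrist bottle@rack (734, array([ 661.7, -119.5]), 14.0, array([ 0.6613, -0.1236,  0.1451]), np.float64(0.146))
wrist carton@rack 620 ridge [ 0.6579 -0.0252  0.1252] [0.04341187 0.99905723]
scene tall@rail (652, array([442.8,  82.9]), 30.3, array([0.4487, 0.0832, 0.1325]), np.float64(0.1361))
scene short@rail (472, array([450. ,  -6.8]), 27.3, array([ 0.4553, -0.0057,  0.1054]), np.float64(0.109))
scene bottle@rail 0
scene bottle@rack (269, array([ 661.2, -117.2]), 14.9, array([ 0.6632, -0.1164,  0.147 ]), np.float64(0.15))
scene carton@rack 135 ridge [ 0.6591 -0.0169  0.1252] [0.05823101 0.9983031 ]
side tall@rail (1577, array([440.1,  84.8]), 30.4, array([0.4381, 0.0878, 0.1327]), np.float64(0.1357))
side short@rail (942, array([448.9,  -5.4]), 26.0, array([ 0.4466, -0.0018,  0.1055]), np.float64(0.1089))
side bottle@rail 0
side bottle@rack (199, array([ 659.4, -117. ]), 15.9, array([ 0.6553, -0.1179,  0.1468]), np.float64(0.1499))
side carton@rack 197 ridge [ 0.6555 -0.0261  0.1252] [0.06740446 0.9977257 ]
```

View pics/b_wrist.png

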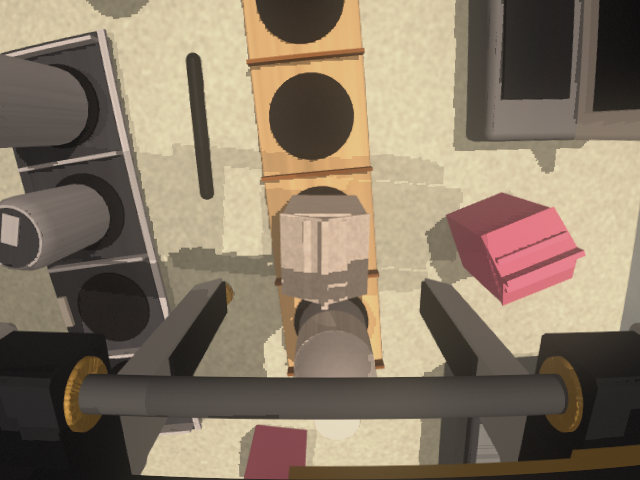

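The wrist view shows the white carton square to the fingers with its ridge at (323,250). The short can stands well on rail place 2 at (60,225). Go down and grip.

>>> drive_tool --pt "0.02 0.02 0.5 0 0 0" --pt "0 0 0.7 0 0 0" --pt "0 0 0.7 0 0 0" --pt "0 0 0.65 0 0 0" --pt "0 0 0.4 0 0 0" --pt "0 0 0 0 0 0" --pt "0 0 0 0 0 0"

```text
time: 20.42
tool_pos: [0.6582, -0.0268, 0.0517]
ee_rot: [3.14, 0.0, 1.527]
wrist_force: [0.8, -0.3, 0.7]
width: 0.0939
finger_force: 0.0
```

>>> drive_tool --pt "0 0 0 0 0 0" --pt "0 0 0 0 0 0" --pt "0 0 0 0 0 0" --pt "0 0 0 0 0 0" --pt "0 0 0 0 0 0" --pt "0 0 0 0 0 0" --gripper 1

```text
time: 21.18
tool_pos: [0.6575, -0.0267, 0.0507]
ee_rot: [3.141, 0.0, 1.527]
wrist_force: [0.9, 0.3, 0.9]
width: 0.054
finger_force: 30.0
```

>>> drive_tool --pt "0 0 -0.4 0 0 0" --pt "0 0 -0.6 0 0 0" --pt "0 0 -0.5 0 0 0" --pt "0 0 0 0 0 -0.7" --pt "0 0 0 0 0 -0.65" --pt "-0.08 -0.3 0 0 0 0" --pt "-0.16 -0.65 0 0 0 0" --pt "-0.17 -0.7 0 0 0 0" --pt "-0.17 -0.7 0 0 0 0" --pt "-0.17 -0.7 0 0 0 0" --pt "-0.16 -0.7 0 0 0 0" --pt "-0.15 -0.6 0 0 0 0" --pt "-0.12 -0.51 0 0 0 0" --pt "-0.06 -0.24 0 0 0 0" --pt "0 0 0.5 0 0 0" --pt "0 0 0.6 0 0 0" --pt "0 0 0.25 0 0 0" --pt "0 0 0.1 0 0 0" --pt "0 0 0 0 0 0" --pt "0 0 0 0 0 0"

```text
time: 23.68
tool_pos: [0.4595, -0.0949, 0.0536]
ee_rot: [3.14, 0.001, 1.662]
wrist_force: [-0.0, 0.5, -1.6]
width: 0.0539
finger_force: 30.0
```

>>> drive_tool --pt "0 0 0.05 0 0 0" --pt "0 0 0.02 0 0 0" --pt "0 0 0 0 0 0" --pt "0 0 0 0 0 0"

```text
time: 24.18
tool_pos: [0.4592, -0.0948, 0.0507]
ee_rot: [3.141, 0.001, 1.662]
wrist_force: [-0.9, -0.0, 4.1]
width: 0.054
finger_force: 30.0
```

>>> drive_tool --pt "0 0 0 0 0 0" --pt "0 0 0 0 0 0" --pt "0 0 0 0 0 0" --pt "0 0 0 0 0 0" --pt "0 0 -0.4 0 0 0" --pt "0 0 -0.9 0 0 0" --pt "0 0 -1 0 0 0" --pt "0 0 -0.9 0 0 0" --gripper 0

```text
time: 25.18
tool_pos: [0.4591, -0.0947, 0.1808]
ee_rot: [3.139, 0.001, 1.662]
wrist_force: [-0.2, 0.4, 0.5]
width: 0.0945
finger_force: 0.0
```

>>> drive_tool --pt "-0.1 0.4 -0.1 0 0 0" --pt "-0.13 0.7 0 0 0 0" --pt "-0.13 0.7 0 0 0 0" --pt "-0.13 0.7 0 0 0 0" --pt "-0.13 0.7 0 0 0 0" --pt "-0.13 0.7 0 0 0 0" --pt "-0.13 0.6 0 0 0 0" --pt "-0.13 0.45 0 0 0 0" --pt "0 0 0 0 0 0" --pt "0 0 0 0 0 0"

```text
time: 26.42
tool_pos: [0.6592, -0.1168, 0.1825]
ee_rot: [3.141, 0.0, 1.662]
wrist_force: [-0.5, 0.3, 0.5]
width: 0.094
finger_force: 0.0
```

```bash
python3 chk.py c | grep -v "rack [0-9]*$"
```

```text
[ 0.65923725 -0.11680057  0.18249631] [3.14148692e+00 1.28072254e-04 1.66177930e+00] 0.09401474004504563 26.425
wrist tall@rail 0
wrist short@rail (3451, array([451.9,  -5.8]), 25.0, array([ 0.4591, -0.0061,  0.1031]), np.float64(0.1055))
wrist bottle@rail 0
wrist bottle@rack (1952, array([ 661.4, -118.5]), 14.6, array([ 0.6611, -0.1175,  0.145 ]), np.float64(0.1462))
wrist carton@rail 985 ridge [ 0.4607 -0.0939  0.1239] [ 0.09008714 -0.9959339 ]
scene tall@rail (641, array([442.8,  82.4]), 31.7, array([0.4484, 0.0834, 0.1326]), np.float64(0.136))
scene short@rail (476, array([451.6,  -6. ]), 26.6, array([ 0.4556, -0.0054,  0.1052]), np.float64(0.1089))
scene bottle@rail 0
scene bottle@rack (193, array([ 661.5, -117.5]), 15.0, array([ 0.6622, -0.113 ,  0.147 ]), np.float64(0.15))
scene carton@rail 170 ridge [ 0.4599 -0.0944  0.1252] [ 0.08142193 -0.9966797 ]
side tall@rail (1582, array([439.9,  84.9]), 30.5, array([0.438 , 0.0879, 0.1327]), np.float64(0.1358))
side short@rail (941, array([448.4,  -4.7]), 25.9, array([ 0.4466, -0.0018,  0.1056]), np.float64(0.1089))
side bottle@rail 0
side bottle@rack (242, array([ 659.8, -117.9]), 15.6, array([ 0.6575, -0.1165,  0.1471]), np.float64(0.15))
side carton@rail 180 ridge [ 0.4568 -0.0929  0.1257] [ 0.08619859 -0.996278  ]
```

View pics/c_wrist.png

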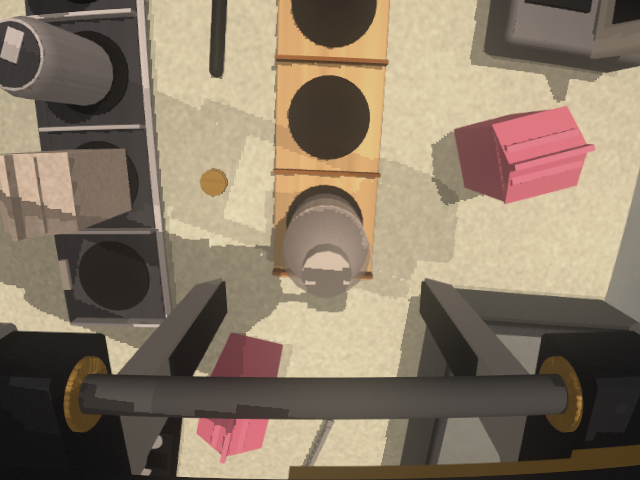

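The wrist view shows the bottle at (325,245) between the fingers. The last free rail pad is at (113,275). I'll check the grey box at lower right for clearance first.

```bash
python3 - <<'E'
from w import *
for n in("scene","side"):
    P,_=cloud(snapshot(n)); k=(P[:,0]>.70)&(P[:,0]<1)&(P[:,1]<-.12)&(P[:,1]>-.5)&(P[:,2]>.02)&(P[:,2]<.14)
    Q=P[k]; print(n,len(Q),Q.min(0) if len(Q) else'',Q.max(0) if len(Q) else ''); k=k&(P[:,1]>-.19); print(k.sum(), P[k].min(0) if k.any() else '', P[k].max(0) if k.any() else '')
E
```

```text
scene 22534 [ 0.70009551 -0.43343991  0.02001476] [ 0.95358299 -0.15689002  0.11858438]
4012 [ 0.70009551 -0.18999365  0.02001476] [ 0.95318232 -0.15689002  0.09480654]
side 7520 [ 0.76337269 -0.43122529  0.02007012] [ 0.952447   -0.16564411  0.11721477]
2742 [ 0.7638586  -0.18999936  0.02007169] [ 0.952447   -0.16564411  0.0952339 ]
```

>>> drive_tool --pt "-0.02 0.03 0.5 0 0 0" --pt "0 0 0.7 0 0 0" --pt "0 0 0.7 0 0 0" --pt "0 0 0.65 0 0 0" --pt "0 0 0.43 0 0 0" --pt "0 0 0 0 0 0" --pt "0 0 0 0 0 0"

```text
time: 27.55
tool_pos: [0.6615, -0.1178, 0.0637]
ee_rot: [3.14, 0.001, 1.662]
wrist_force: [0.1, 0.7, -0.3]
width: 0.0942
finger_force: 0.0
```

>>> drive_tool --pt "0 0 0 0 0 0" --pt "0 0 0 0 0 0" --pt "0 0 0 0 0 0" --pt "0 0 0 0 0 0" --pt "0 0 0 0 0 0" --pt "0 0 0 0 0 0" --gripper 1

```text
time: 28.3
tool_pos: [0.6611, -0.1176, 0.0629]
ee_rot: [3.141, 0.0, 1.662]
wrist_force: [0.2, 0.1, 0.7]
width: 0.0598
finger_force: 30.0
```

>>> drive_tool --pt "0 0 -0.4 0 0 0" --pt "0 0 -0.6 0 0 0" --pt "0 0 -0.5 0 0 0" --pt "-0.08 -0.3 0 0 0 0" --pt "-0.16 -0.65 0 0 0 0" --pt "-0.17 -0.7 0 0 0 0" --pt "-0.17 -0.7 0 0 0 0" --pt "-0.16 -0.7 0 0 0 0" --pt "-0.16 -0.7 0 0 0 0" --pt "-0.15 -0.6 0 0 0 0" --pt "-0.12 -0.43 0 0 0 0" --pt "-0.05 -0.2 0 0 0 0" --pt "0 0 0.5 0 0 0" --pt "0 0 0.6 0 0 0" --pt "0 0 0.25 0 0 0" --pt "0 0 0.1 0 0 0" --pt "0 0 0 0 0 0" --pt "0 0 0 0 0 0"

```text
time: 30.55
tool_pos: [0.4677, -0.1846, 0.0657]
ee_rot: [3.14, 0.001, 1.662]
wrist_force: [-0.5, 0.1, -1.4]
width: 0.0596
finger_force: 30.0
```

>>> drive_tool --pt "0 0 0.05 0 0 0" --pt "0 0 0.01 0 0 0" --pt "0 0 0 0 0 0" --pt "0 0 0 0 0 0"

```text
time: 31.05
tool_pos: [0.4673, -0.1845, 0.0629]
ee_rot: [3.141, 0.001, 1.662]
wrist_force: [-0.3, 0.3, 1.6]
width: 0.0598
finger_force: 30.0
```

Contact reached; release and rise straight up, well clear.

>>> drive_tool --pt "0 0 0 0 0 0" --pt "0 0 0 0 0 0" --pt "0 0 0 0 0 0" --pt "0 0 0 0 0 0" --pt "0 0 -0.4 0 0 0" --pt "0 0 -0.9 0 0 0" --pt "0 0 -1 0 0 0" --pt "0 0 -1 0 0 0" --pt "0 0 -1 0 0 0" --pt "0 0 -1 0 0 0" --pt "-1 0 0 0 0 0" --pt "-1 0 0 0 0 0" --pt "-1 0 0 0 0 0" --pt "-1 0 0 0 0 0" --pt "0 0 0 0 0 0" --pt "0 0 0 0 0 0" --gripper 0

```text
time: 33.05
tool_pos: [0.4815, -0.3432, 0.2751]
ee_rot: [3.141, 0.0, 1.662]
wrist_force: [0.2, -0.0, -0.2]
width: 0.0933
finger_force: 0.0
```

```bash
python3 chk.py d | grep -v "[a-z] [0-9]*$"
```

```text
[ 0.48153498 -0.34320481  0.27508356] [3.14089589e+00 9.24413871e-05 1.66185065e+00] 0.09332701529875972 33.05
wrist bottle@rail (1319, array([ 468. , -185.3]), 14.4, array([ 0.4681, -0.1863,  0.1452]), np.float64(0.1466))
scene tall@rail (649, array([442.4,  83.4]), 30.6, array([0.4484, 0.0836, 0.1325]), np.float64(0.136))
scene short@rail (473, array([452.1,  -5.9]), 26.4, array([ 0.4555, -0.0056,  0.1053]), np.float64(0.1091))
scene bottle@rail (186, array([ 468.6, -184.5]), 15.9, array([ 0.4707, -0.1834,  0.1464]), np.float64(0.1495))
scene carton@rail 158 ridge [ 0.4597 -0.0949  0.1254] [ 0.09556358 -0.9954233 ]
side tall@rail (1583, array([440.3,  85.2]), 30.6, array([0.4382, 0.0879, 0.1327]), np.float64(0.1358))
side short@rail (944, array([448.2,  -4.5]), 26.1, array([ 0.4464, -0.0018,  0.1056]), np.float64(0.1091))
side bottle@rail (294, array([ 467.5, -185.3]), 16.6, array([ 0.465 , -0.1822,  0.147 ]), np.float64(0.1499))
side carton@rail 186 ridge [ 0.4567 -0.0925  0.1255] [ 0.08725769 -0.9961858 ]
```

View pics/d_side.png

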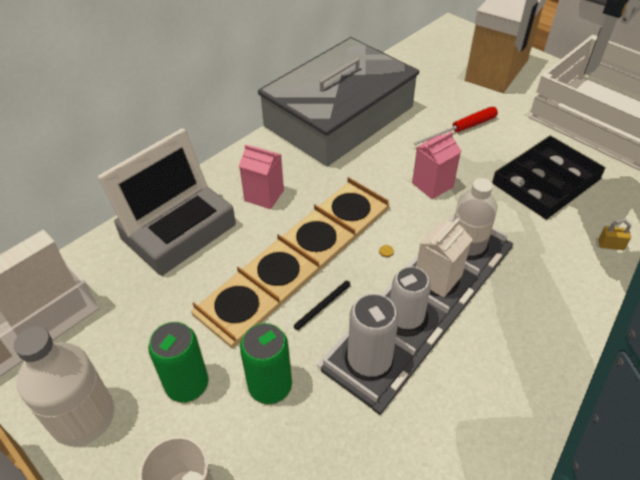

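The side view shows all four upright on the rail: tall can (371,335), short can (409,297), carton (445,255) and bottle (475,215). They are in the same order as before, and the arm is clear.

```bash
python3 -c "
from bench import close_job; print(close_job())"
```

```text
the job is handed in; nothing more can be done
None
```

The tall can, short can, carton and bottle stand upright on the rail's pads in their original left-to-right order, each within about 2 mm of its pad's middle; the job was handed in at about 33 s of the 99 s allowed.

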